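# Tuck the ring stand under the toe rail

### The arm

A 6-joint arm with a two-finger parallel gripper is mounted at the origin on the work surface. World frame = base frame: x ahead of the robot, y to its left, z up, the work surface at z = 0. Lengths are in m, angles in rad, forces in N, time in s.
With the tool pointing down it reaches from about 0.425 to 0.95 m from the base axis. Payload 3.5 kg.
Tool frame: the origin (TCP) lies at the very end of the fingers, on their centre line; the grasp point (between the pads) lies 19 mm behind it (ctrl.grip_point_offset is the distance from the TCP to the grasp point, in m); z points along the fingers, y is the line along which they close (so a half turn about z gives the same grasp; the last joint's range is limited). The gripper opens to 85 mm and grips with 20 to 120 N. Pads are 22 mm wide; open, the fingers measure 114 mm over their backs; the gripper's body (76 mm by 85 mm) begins 54 mm behind the grasp point. The pads swing forward as they close: fully open they stand 13 mm farther back than shut.
Start: joints at [1.075, 0.286, 1.577, -0, 1.279, -0.15], TCP at [0.229, 0.635, 0.231] pointing down, gripper open.
Joint ranges: [-2.77, 2.77], [-0.9, 2.22], [0.21, 2.48], [-1.53, 4.67], [0.24, 2.81], [-2.84, 2.84]. Speed limits (rad/s): [2.79, 2.79, 3.14, 3.14, 3.14, 3.14].

### API

Orientations are given as a unit quaternion [x, y, z, w].
In Python, from plant import telemetry, vision, ctrl gives the robot as it stands.
- The arm moves only by the tool arm_command, never from a script. Its argument "series" is one flat list of numbers, 7 for each row, row after row: the shift along the tool's x, y, z in cm, then the turn, a rotation vector about the tool's x, y, z in degrees, then the closure, from 0 (fully open) to 1 (shut). A call has 1 to 10 rows; each row is the pose to reach, as a shift and turn from the pose commanded when the call began, along the tool's axes at that moment; what a row does not reach only later rows make up. A row lasts 1/12 s, in which the tool goes at most 41.7 mm and 7.16 degrees, less where a joint would pass 70% of its speed; a pose out of reach is approached as far as the arm can. A call with a gripper value outside its range is refused whole. The fingers move at their own pace and stop on an object; "force" is the grip in N (left out, the last holds). Time passes only in rows, so rows that repeat a pose let the fingers close. It gives the time, the measured TCP pose, the force, the opening and the grip force at its end, in the units of the state.
- telemetry.get_state(): the state, without advancing time (a new reading comes with each control period).
- vision.read_camera(name): name is "scene" or "side" or "wrist"; returns a dict with "color" (480x640x3 uint8, blue, green, red), "K" (3x3 intrinsics, pixels), "rvec" (rotation vector, rad) and "tvec" (3), from world to camera coordinates, as OpenCV has them; the wrist camera has in their place "T_tool_cam" (4x4, takes a point from camera to tool coordinates, whose origin is the TCP and whose axes are the flange's). Camera axes: x right, y down, z forward; pixel columns grow to the right and rows downward; lengths in m; the calibration is good to about 2 mm. A picture is of the moment at which its call begins: read the wrist's pose just before it. There is no depth.
- ctrl.sign_off(): hands the job in; it is judged then, once.
The state is a dict: "time": time; "qpos": joint angles; "dq": joint speeds; "joint_efforts": joint torques, N m; "eef_pos": TCP position; "tcp_rot": TCP orientation; "contact_force": force on the tool from outside, world axes, zero at the start; "wrist_torque": the same for the moment, N m; "opening": opening from 0.0 (shut) to 1.0 (fully open); "finger_force": force on a finger pad.
Only numpy, scipy, OpenCV 4.12 (cv2) and the standard library are available. Lean on these libraries where they do the work, as an engineer would, in place of code of your own. Each camera call takes 0.05 s, during which the arm holds its last target. There are 200 camera calls.

### The job

Put the loose ring stand away beside its twin in the open drawer. Pushing only on its flat foot and keeping it standing on the drawer floor, press its toe firmly home under the toe rail, against the stop you cannot see, then slide it sideways along the rail until you feel its foot touch the parked stand's foot. Press gently in both directions, leave the parked stand and the other things in the drawer where they are, and leave the stand square to the rail, still fully home and snug beside its twin.

Things in the scene. Friction and masses are not known exactly. Their poses are not given: they have to be found in the camera images.
- cabinet: Grey steel pedestal filing cabinet 420 wide (x) x 565 deep (y) x 470 high, fixed, with its shallow bottom drawer locked fully out towards -y. Origin on the bench below the drawer, axes along the drawer. Drawer floor (white) at z 35, inside from x -185 to 185, y -252 to 256; walls rise to z 77 (42 above the floor). Cabinet front above the drawer at y 253.
- rail: Toe rail, lip 3 thick, fixed 16 above the drawer floor along its far (+x) side, y -220 to 220. Origin: floor below the middle of the lip's front edge; x into the rail, y towards the cabinet. Under it, unseen, a rigid stop bar ('stop'), square to x, is set 12 to 26 behind the edge: not measured, to be felt. A push 10 N over sliding friction seats a foot; over 20 N on the stop is too hard.
- stand: The loose chrome ring stand: flat steel foot 120 (x) x 84 (y) x 12 thick, 282 high overall. Origin: centre of the foot's underside; x towards the toe (the end nearer the rod), z up. Whole stand 0.6 to 1.0 kg; it takes 2 to 8 N to slide on the drawer floor, up to twice that if the fingers bear down on it. Pushed higher than about 60 it tips.
- stand_upright: Rod and ring of the loose stand, fixed to its foot; same origin and axes as stand. Rod 10 in diameter at x 20, y 0, from the foot to z 282, with a 20 collar at its base; clamp and a level ring (54 over all, centre x -26, reaching back to x -53) at z 212. All of it stays inside the foot's outline seen from above. Not to be pushed or gripped.
- stand_toe (a point): Middle of the loose stand's toe face (the short end nearer the rod): stand x 60, y 0, z 6; same axes.
- stand_side (a point): Middle of the loose stand's +y side face, the side towards the parked stand: stand x 0, y 42, z 6; same axes.
- parked: The twin ring stand, same shape and axes as stand, standing nearer the cabinet with its toe a little way (5 to 10) under the rail's lip, square to it, not against the stop. It is free: 0.77 kg, held only by friction (3.5 to 5.5 N). Leave it so; touch it with a few newtons at most.
- parked_side (a point): Middle of the parked stand's -y side face, the side towards the loose stand: parked x 0, y -42, z 6; same axes.
- magnet: Black ferrite block magnet 50 x 25 x 15, lying loose in the near front corner of the drawer; origin under its centre. Leave alone.
- bob: Brass pendulum bob 38 in diameter, 39 high, standing loose near the drawer front; origin under its centre. Leave alone.
- wand: Orange plastic magnetic wand with a steel tip, 180 long, 18 thick, lying loose along the drawer's near side; origin under its middle, x towards the tip. Leave alone.

How it is judged:
On the way, in this order (a step that is already met when the one before it is completed fails the run):
1. the toe is pressed home against the stop under the rail (contact force between stand and stop above 2 N and x of stand_toe in the frame of stop above -0.003 m and angle between the x axis of stand and the x axis of rail, either way round below 0.04 rad), for 0.1 s.
2. still home, its foot touches the parked stand's foot (contact force between stand and parked above 0.5 N and y of stand_side in the frame of parked_side above -0.003 m and x of stand_toe in the frame of stop above -0.005 m), for 0.1 s.
At the end, for the whole second after the job is handed in: The stand stands upright and at rest, its toe within 3 mm of the stop bar under the rail and square to the rail within 0.04 rad, its side within 3 mm of the parked stand's side; the parked stand is within 5 mm of where it began (x of stand_toe in the frame of stop above -0.003 m and angle between the x axis of stand and the x axis of rail, either way round below 0.04 rad and y of stand_side in the frame of parked_side above -0.003 m and angle between stand's own z axis and vertical below 0.03 rad and linear speed of stand below 0.01 m/s and distance of parked from where it was at the start of the episode below 0.005 m); the robot touches nothing.
It fails at once if the stand is tipped by more than 0.12 rad or lifted by more than 8 mm (angle between stand's own z axis and vertical above 0.12 rad or z of stand in the frame of cabinet above 0.043 m).
It fails at once if the rod or ring is pushed or gripped with more than 3 N (contact force between any of the fingers, the arm and stand_upright above 3 N).
It fails at once if the stand is pressed against the stop with more than 20 N, or against the parked stand with more than 12 N (contact force between stand and stop above 20 N or contact force between stand and parked above 12 N).
It fails at once if the parked stand is moved by more than 5 mm (distance of parked from where it was at the start of the episode above 0.005 m).
It fails at once if the magnet, the bob or the wand is moved by more than 10 mm (distance of any of magnet, bob, wand from where it was at the start of the episode above 0.01 m).
It also fails if it takes over 70 s, if anything falls off the work surface, if the arm or the gripper's body presses on something with over 40 N, if the wrist force passes 120 N, or if a joint passes its speed limit or range.

## Working session

There is one attempt and no reset: what is moved stays moved. The work goes in short steps, Python scripts to look and compute and a tool call to move; the robot and the scene stay as the last step left them, time stands still between calls to the robot, and variables do not carry over. Pictures are saved under pics/ and viewed, at most 10 in all, crops included, and the job is handed in when it is done.

Besides the shell and the picture viewer there is one more tool, called after "Emit:" as name(argument=value, ...), one argument or row to a line, values as JSON. arm_command: Moves the arm, as the interface text tells. Its arguments: {"type":"object","properties":{"series":{"type":"array","items":{"type":"number"}},"force":{"type":"number"}},"required":["series"]}

```bash
mkdir -p pics; ls
cat > h.py <<'E'
import numpy as np, cv2
from scipy.spatial.transform import Rotation as R
from plant import telemetry, vision, ctrl
def grab(n):
    s=telemetry.get_state(); c=vision.read_camera(n); cv2.imwrite(f"pics/raw_{n}_{s['time']:.2f}.png",c['color'])
    K=np.array(c['K'])
    if 'rvec' in c:
        Rm=cv2.Rodrigues(np.array(c['rvec'],float))[0]; t=np.array(c['tvec'],float).ravel()
    else:
        T=np.eye(4);T[:3,:3]=R.from_quat(s['tcp_rot']).as_matrix();T[:3,3]=s['eef_pos']
        W=np.linalg.inv(T@np.array(c['T_tool_cam'])); Rm,t=W[:3,:3],W[:3,3]
    np.savez(f"cam_{n}.npz",K=K,R=Rm,t=t); cv2.imwrite(f"cam_{n}.png",c['color'])
    return c['color'],K,Rm,t
def load(n):
    z=np.load(f"cam_{n}.npz"); return cv2.imread(f"cam_{n}.png"),z['K'],z['R'],z['t']
def ray(cam,uv,z):
    _,K,Rm,t=cam; o=-Rm.T@t; d=Rm.T@np.linalg.solve(K,[uv[0],uv[1],1.]); return o+d*(z-o[2])/d[2]
def proj(cam,p):
    _,K,Rm,t=cam; q=K@(Rm@np.array(p,float)+t); return q[:2]/q[2]
E
python3 - <<'E'
from h import *
print(telemetry.get_state())
for n in("scene","side","wrist"):
    c=grab(n);print(n,-c[2].T@c[3],c[1][0,0])
cv2.imwrite("pics/a.png",cv2.resize(np.hstack([cv2.imread(f"cam_{n}.png") for n in("scene","side")]),(800,300)))
E
```

```text
pics
{'time': 0.0, 'qpos': array([ 1.07501172e+00,  2.87161830e-01,  1.57818983e+00,  2.47900207e-06,
        1.27862524e+00, -1.49988021e-01]), 'dq': array([-0.00067322,  0.00192795, -0.00081465,  0.00058688, -0.00136029,
       -0.00095967]), 'joint_efforts': array([-1.19636838e-04, -4.05999005e+01, -2.92617774e+01, -1.48796667e-04,
        5.96650323e-03,  1.08391461e-06]), 'eef_pos': array([0.22843104, 0.63446213, 0.22994281]), 'tcp_rot': array([ 1.72038379e-01,  9.85089526e-01, -1.13014224e-03, -3.79392015e-04]), 'contact_force': array([-0.24778078,  0.28763887, -0.37159065]), 'wrist_torque': array([ 0.01828914, -0.03930859,  0.00033603]), 'finger_force': 0.0, 'opening': 1.0005643724242816}
scene [ 0.95820057 -0.24754516  0.66713956] 531.3131601016061
side [0.08759963 0.23325503 0.7838375 ] 567.8252812368612
wrist [0.1551474  0.66175815 0.37197869] 414.1948409091872
```

View cam_scene.png

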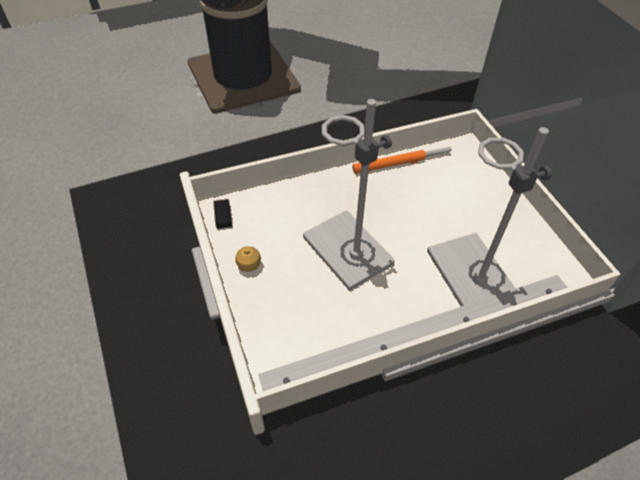

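View cam_side.png

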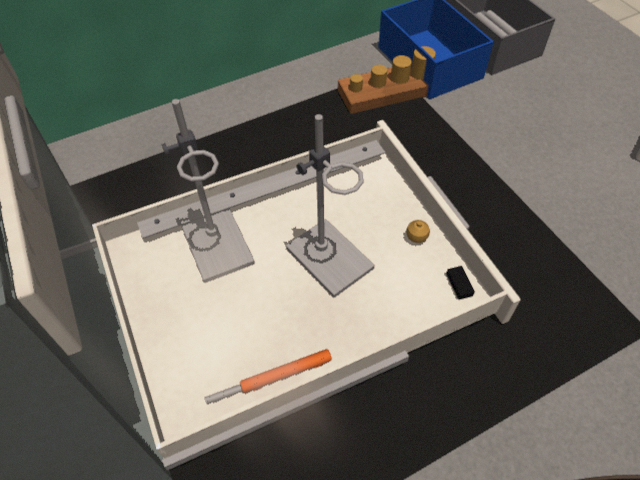

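View cam_wrist.png

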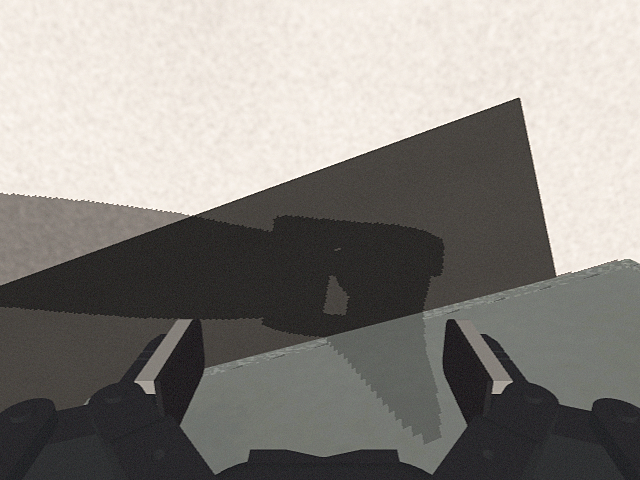

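Scene shows the loose foot at corners ~(304,236),(348,212),(394,261),(350,288) and the parked foot near (430,246)–(515,300). In the side view the loose foot is ~(286,248),(322,222),(374,264),(335,293), with the rail edge from (148,238) to (385,152). The wrist sees only the cabinet and an empty part of the mat. Next I refine the edges by gradient.

```bash
cat >> h.py <<'E'
def edge(cam,a,b,w=6,lo=.12,hi=.88):
    "sub-pixel line near a-b: strongest gradient across it, robust fit -> (point,dir)"
    g=cv2.GaussianBlur(cv2.cvtColor(cam[0],cv2.COLOR_BGR2GRAY),(0,0),1).astype(np.float32)
    a,b=np.array(a,float),np.array(b,float); d=(b-a)/np.linalg.norm(b-a); n=np.array([-d[1],d[0]])
    o=np.arange(-w,w+.01,.25); P=[]
    for s in np.linspace(lo,hi,40):
        q=(a+(b-a)*s)+o[:,None]*n
        v=cv2.remap(g,q[:,0].astype(np.float32),q[:,1].astype(np.float32),1).ravel()
        k=np.argmax(abs(np.gradient(v))); P.append(q[k])
    l=cv2.fitLine(np.array(P,np.float32),cv2.DIST_HUBER,0,.01,.01).ravel()
    r=abs((np.array(P)-l[2:])@[-l[1],l[0]])
    P=np.array(P)[r<1.5]; l=cv2.fitLine(P.astype(np.float32),cv2.DIST_L2,0,.01,.01).ravel()
    return l[2:],l[:2],len(P)
def meet(l,m):
    s=np.linalg.solve(np.c_[l[1],-m[1]],m[0]-l[0]); return l[0]+s[0]*l[1]
def quad(cam,c,w=6):
    L=[edge(cam,c[i],c[(i+1)%len(c)],w) for i in range(len(c))]
    return [meet(L[i-1],L[i]) for i in range(len(c))],[l[2] for l in L]
E
cat > m1.py <<'E'
from h import *
S=load("scene");D=load("side")
for nm,cam,c in(("scene",S,[(304,236),(348,212),(394,261),(350,288)]),("side",D,[(374,264),(335,293),(286,248),(322,222)])):
    q,n=quad(cam,c); P=np.array([ray(cam,u,.047) for u in q]); print(nm,np.round(q,1).tolist(),n)
    print(np.round(P*1000,1).tolist(),"sides",[round(1000*np.linalg.norm(P[i]-P[i-3]),1) for i in range(4)],"ctr",P.mean(0).round(4))
    for e in (P[2]-P[1],P[3]-P[0]): print(' ang',np.degrees(np.arctan2(e[1],e[0])).round(2))
# rail front top edge z=.054
for nm,cam,a,b in(("scene",S,(262,375),(560,277)),("side",D,(148,238),(385,152))):
    l=edge(cam,a,b,5); p,q=ray(cam,l[0]-100*l[1],.054),ray(cam,l[0]+100*l[1],.054); e=q-p
    print(nm,'rail',l,p.round(4),q.round(4),np.degrees(np.arctan2(e[1],e[0])).round(2), ray(cam,a,.054),ray(cam,b,.054))
for nm,cam,cs in(("scene",S,[(181,175),(477,110),(619,273),(258,408)]),("side",D,[(516,297),(163,455),(95,229),(383,126)])):
    print(nm,'wall top',[ray(cam,c,.077)[:2].round(3).tolist() for c in cs])
# parked
for nm,cam,cs in(("scene",S,[(428,247),(476,234),(515,300)]),("side",D,[(253,262),(206,280),(188,232),(232,212)])):
    print(nm,'parked',[ray(cam,c,.047)[:2].round(3).tolist() for c in cs])
E
python3 m1.py
python3 - <<'E'
import cv2
a=cv2.imread('cam_scene.png')[200:400,250:516];cv2.imwrite('pics/c1.png',cv2.resize(a,None,fx=3,fy=3,interpolation=cv2.INTER_CUBIC))
a=cv2.imread('cam_side.png')[140:310,130:396];cv2.imwrite('pics/c2.png',cv2.resize(a,None,fx=3,fy=3,interpolation=cv2.INTER_CUBIC))
E
```

```text
scene [[299.3999938964844, 234.0], [345.5, 209.89999389648438], [397.29998779296875, 261.5], [349.70001220703125, 291.79998779296875]] [40, 19, 29, 40]
[[482.2, -68.0, 47.0], [465.2, 16.8, 47.0], [585.9, 43.1, 47.0], [605.7, -43.1, 47.0]] sides [np.float64(86.5), np.float64(123.5), np.float64(88.4), np.float64(126.0)] ctr [ 0.5348 -0.0128  0.047 ]
 ang 12.28
 ang 11.39
side [[376.5, 266.5], [333.1000061035156, 298.0], [281.29998779296875, 244.60000610351562], [326.0, 218.6999969482422]] [40, 40, 26, 40]
[[475.4, -62.3, 47.0], [458.5, 23.8, 47.0], [583.8, 48.8, 47.0], [595.5, -38.6, 47.0]] sides [np.float64(87.8), np.float64(127.8), np.float64(88.2), np.float64(122.4)] ctr [ 0.5283 -0.0071  0.047 ]
 ang 11.26
 ang 11.15
scene rail (array([395.20554, 328.04382], dtype=float32), array([ 0.94918704, -0.31471258], dtype=float32), 34) [ 0.6762 -0.1459  0.054 ] [0.6931 0.1282 0.054 ] 86.49 [ 0.67665081 -0.19686784  0.054     ] [0.70507312 0.23842153 0.054     ]
side rail (array([278.43796, 195.09074], dtype=float32), array([ 0.94313174, -0.33241922], dtype=float32), 27) [0.6839 0.1741 0.054 ] [ 0.6622 -0.1685  0.054 ] -93.62 [0.69347969 0.23153843 0.054     ] [ 0.6721878  -0.20006212  0.054     ]
scene wall top [[0.321, -0.202], [0.365, 0.321], [0.741, 0.299], [0.723, -0.216]]
side wall top [[0.319, -0.197], [0.351, 0.32], [0.731, 0.299], [0.71, -0.218]]
scene parked [[0.58, 0.098], [0.588, 0.178], [0.708, 0.161]]
side parked [[0.575, 0.102], [0.58, 0.179], [0.68, 0.171], [0.683, 0.092]]
```

View pics/c2.png

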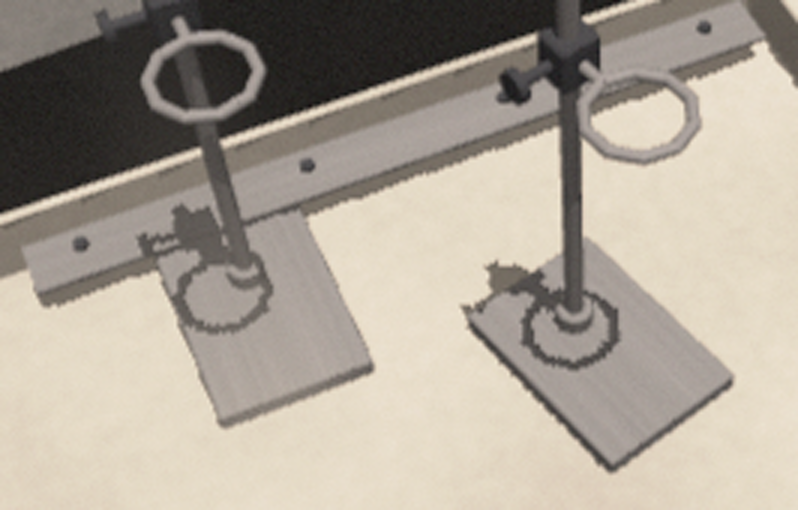

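The crop shows both feet clearly. The parked stand's toe is under the lip, square to it, and the loose stand is rotated about 15° relative to the rail. The stand's ring (z≈0.25) overhangs close to the heel, so the tool must lean back while pushing. The cabinet (0.47 high) stands between the tool and the drawer, so I go over the top.

```bash
cat >> h.py <<'E'
A=np.radians(-3.55); NV=np.array([np.cos(A),np.sin(A),0]); TV=np.array([-np.sin(A),np.cos(A),0])
def st():
    s=telemetry.get_state(); p=np.array(s['eef_pos']); f=np.array(s['contact_force'])
    print(f"t{s['time']:.2f} n{p@NV:.4f} t{p@TV:.4f} z{p[2]:.4f} Fn{f@NV:.1f} Ft{f@TV:.1f} Fz{f[2]:.1f} open{s['opening']:.2f} q",np.round(s['qpos'],2)); return s
def goal(n,t,z,heel=0,side=0,yaw=0):
    s=st(); Rc=R.from_quat(s['tcp_rot'])
    Rg=R.from_matrix(np.c_[-NV,TV,[0,0,-1]])
    Rg=R.from_euler('z',yaw,degrees=True)*Rg*R.from_rotvec([-side,-heel,0],degrees=True)
    d=n*NV+t*TV+[0,0,z]-np.array(s['eef_pos'])
    r=Rc.inv()
    print('shift cm',np.round(100*r.apply(d),2),'turn',np.round((r*Rg).as_rotvec(degrees=True),2))
E
python3 -c "
from h import *
goal(.43,.02,.55,15)"
```

```text
t0.15 n0.1888 t0.6475 z0.2302 Fn0.0 Ft-0.4 Fz0.7 open1.00 q [ 1.08  0.29  1.58  0.    1.28 -0.15]
shift cm [-40.72 -53.55 -31.89] turn [ -2.23 -14.93 -16.15]
```

Emit:
arm_command(
  series=[0,0,-32,0,0,0,0.5,0,0,-32,0,0,0,0.5,0,0,-32,0,0,0,0.5,0,0,-32,0,0,0,0.5,0,0,-32,0,0,0,0.5,0,0,-32,0,0,0,0.5,0,0,-32,0,0,0,0.5,0,0,-32,0,0,0,0.5,0,0,-32,0,0,0,0.5],
  force=60,
)

```text
time: 0.9
eef_pos: [0.2287, 0.6348, 0.5609]
tcp_rot: [0.172, 0.985, 0.007, 0.002]
contact_force: [0.2, -0.6, 1.6]
opening: 0.504
finger_force: 0.0
```

```bash
python3 -c "
from h import *
goal(.50,.02,.55,15);goal(.43,.02,.55,15)"
```

```text
t0.90 n0.1889 t0.6478 z0.5609 Fn0.3 Ft-0.6 Fz1.6 open0.50 q [ 1.07  0.25  1.04 -0.    1.84 -0.15]
shift cm [-47.44 -51.56   0.46] turn [ -1.35 -14.66 -16.27]
t0.90 n0.1889 t0.6478 z0.5609 Fn0.3 Ft-0.6 Fz1.6 open0.50 q [ 1.07  0.25  1.04 -0.    1.84 -0.15]
shift cm [-40.72 -53.52   0.42] turn [ -1.35 -14.66 -16.27]
```

Emit:
arm_command(
  series=[-24,-26,0,0,0,-8,0.5,-24,-26,0,0,0,-8,0.5,-24,-26,0,0,0,-8,0.5,-24,-26,0,0,0,-8,0.5,-24,-26,0,0,0,-8,0.5,-24,-26,0,0,0,-8,0.5,-24,-26,0,0,0,-8,0.5,-24,-26,0,0,0,-8,0.5,-24,-26,0,0,0,-8,0.5],
)

```text
time: 1.65
eef_pos: [0.3673, 0.3058, 0.5506]
tcp_rot: [0.105, 0.995, -0.001, 0.0]
contact_force: [0.6, -0.3, 0.7]
opening: 0.504
finger_force: 0.0
```

```bash
python3 -c "
from h import *
goal(.43,.02,.55,15)"
```

```text
t1.65 n0.3477 t0.3279 z0.5506 Fn0.6 Ft-0.2 Fz0.7 open0.50 q [ 0.48 -0.21  1.52 -0.    1.83 -0.88]
shift cm [-12.67 -29.25   0.11] turn [ -1.2  -14.96  -8.39]
```

Emit:
arm_command(
  series=[-12.7,-29.3,0,-1,-15,-8.4,0.5,-12.7,-29.3,0,-1,-15,-8.4,0.5,-12.7,-29.3,0,-1,-15,-8.4,0.5,-12.7,-29.3,0,-1,-15,-8.4,0.5,-12.7,-29.3,0,-1,-15,-8.4,0.5,-12.7,-29.3,0,-1,-15,-8.4,0.5,-12.7,-29.3,0,-1,-15,-8.4,0.5,-12.7,-29.3,0,-1,-15,-8.4,0.5,-12.7,-29.3,0,-1,-15,-8.4,0.5,-12.7,-29.3,0,-1,-15,-8.4,0.5],
)

```text
time: 2.48
eef_pos: [0.4308, -0.0051, 0.5499]
tcp_rot: [0.031, 0.991, -0.005, 0.129]
contact_force: [0.2, -0.1, 0.2]
opening: 0.503
finger_force: 0.0
```

```bash
python3 -c "
from h import *
goal(.43,.02,.25,15)
s=telemetry.get_state();print(R.from_quat(s['tcp_rot']).as_matrix().round(3).tolist())
grab('wrist')"
```

```text
t2.48 n0.4303 t0.0216 z0.5499 Fn0.3 Ft-0.1 Fz0.2 open0.50 q [-0.28 -0.47  1.73  0.05  1.63 -1.78]
shift cm [ 7.73 -0.13 28.98] turn [-0.06 -0.12 -0.04]
[[-0.965, 0.063, 0.256], [0.061, 0.998, -0.017], [-0.257, -0.001, -0.966]]
```

View cam_wrist.png

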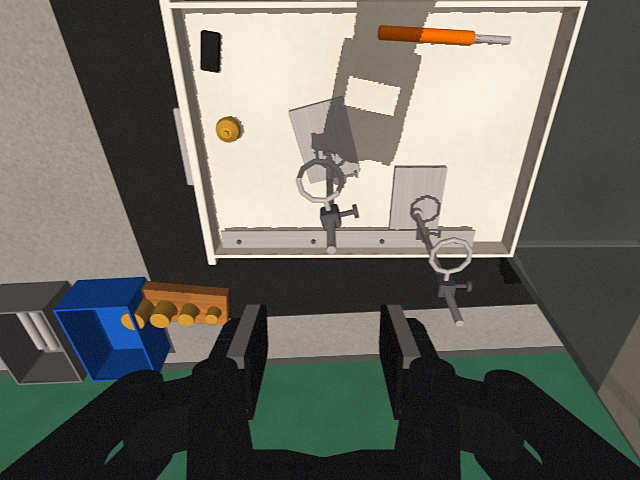

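The wrist view shows the drawer nearly from above: loose heel edge from (290,110) to (342,96), parked heel at (393,166)–(447,167), rail edge near y≈230 px. I check the measurements with it.

```bash
python3 -c "
from h import *
W=load('wrist')
print('cam',-W[2].T@W[3])
def nt(u,z): p=ray(W,u,z); return np.round([p@NV*1000,p@TV*1000],1)
for nm,a,b,z in(('heel',(290,110),(342,96),.047),('right side',(290,110),(312,183),.047),('parked right',(393,166),(390,228),.047),('parked heel',(393,166),(447,167),.047),('parked left',(447,167),(444,228),.047),('rail',(222,228),(390,228),.054),('rail L',(446,230),(474,230),.054),('near wall top',(175,3),(585,3),.077)):
    l=edge(W,a,b,4); L=np.linalg.norm(np.subtract(b,a))*.35; p,q=nt(l[0]-L*l[1],z),nt(l[0]+L*l[1],z); e=q-p
    print(nm,p,q,'ang',np.degrees(np.arctan2(e[1],e[0])).round(2),l[2])
"
```

```text
cam [0.31899102 0.00264317 0.66706166]
heel [476.7 -16.7] [462.5  36.5] ang 104.94 38
right side [496.4 -26.9] [578.  -6.] ang 14.37 38
parked right [663.3 133.9] [583.9 133.8] ang -179.93 40
parked heel [565.4 145.6] [565.4 205.5] ang 90.0 40
parked left [663.3 221.9] [585.3 218.8] ang -177.72 40
rail [ 675.2 -115.7] [674.4  85.5] ang 90.23 34
rail L [673.9 237.8] [673.9 271.3] ang 90.0 32
near wall top [338.7 -84.2] [338.7 268.1] ang 90.0 40
```

Emit:
arm_command(
  series=[7.7,0,29,0,0,0,0.5,7.7,0,29,0,0,0,0.5,7.7,0,29,0,0,0,0.5,7.7,0,29,0,0,0,0.5,7.7,0,29,0,0,0,0.5,7.7,0,29,0,0,0,0.5,7.7,0,29,0,0,0,0.5,7.7,0,29,0,0,0,0.5,7.7,0,29,0,0,0,0.5],
)

```text
time: 3.28
eef_pos: [0.4294, -0.0023, 0.2476]
tcp_rot: [0.028, 0.991, -0.004, 0.127]
contact_force: [-0.7, -0.4, -0.2]
opening: 0.501
finger_force: 0.0
```

```bash
python3 -c "
from h import *
goal(.428,.02,.05,15)"
```

```text
t3.28 n0.4288 t0.0243 z0.2476 Fn-0.6 Ft-0.4 Fz-0.2 open0.50 q [-0.28 -0.47  2.26  0.06  1.1  -1.81]
shift cm [ 5.06 -0.43 19.1 ] turn [ 0.09 -0.39  0.32]
```

Emit:
arm_command(
  series=[5,-0.4,19,0,0,0,0.5,5,-0.4,19,0,0,0,0.5,5,-0.4,19,0,0,0,0.5,5,-0.4,19,0,0,0,0.5,5,-0.4,19,0,0,0,0.5,5,-0.4,19,0,0,0,0.5,5,-0.4,19,0,0,0,0.5,5,-0.4,19,0,0,0,0.5],
)

```text
time: 3.95
eef_pos: [0.436, -0.0094, 0.059]
tcp_rot: [0.029, 0.991, -0.006, 0.134]
contact_force: [-0.4, 1.1, 0.6]
opening: 0.501
finger_force: 0.0
```

```bash
python3 -c "
from h import *
goal(.428,.02,.04,15)"
```

```text
t3.95 n0.4357 t0.0176 z0.0590 Fn-0.4 Ft1.1 Fz0.6 open0.50 q [-0.29 -0.17  2.42  0.1   0.63 -1.87]
shift cm [1.25 0.25 1.63] turn [-0.13  0.43  0.26]
```

Emit:
arm_command(
  series=[0.4,0.2,1.3,0,0,0,0.5,0.4,0.2,1.3,0,0,0,0.5,0.4,0.2,1.3,0,0,0,0.5,0.4,0.2,1.3,0,0,0,0.5],
)

```text
time: 4.28
eef_pos: [0.4337, -0.0071, 0.0437]
tcp_rot: [0.029, 0.991, -0.005, 0.133]
contact_force: [-0.1, 0.6, 0.3]
opening: 0.499
finger_force: 0.0
```

```bash
python3 -c "
from h import *
goal(.436,.02,.035,15)"
```

```text
t4.28 n0.4333 t0.0197 z0.0437 Fn-0.2 Ft0.6 Fz0.3 open0.50 q [-0.28 -0.14  2.43  0.1   0.59 -1.87]
shift cm [-0.03  0.03  0.91] turn [-0.11  0.28  0.22]
```

Emit:
arm_command(
  series=[0.03,0,0.1,0,0,0,0.5,0.05,0,0.2,0,0,0,0.5,0.08,0,0.3,0,0,0,0.5,0.1,0,0.4,0,0,0,0.5,0.1,0,0.4,0,0,0,0.5],
)

```text
time: 4.7
eef_pos: [0.4317, -0.0067, 0.0369]
tcp_rot: [0.029, 0.991, -0.005, 0.13]
contact_force: [-0.0, 0.4, -0.8]
opening: 0.501
finger_force: 0.0
```

Emit:
arm_command(
  series=[0.03,0,0.1,0,0,0,0.5,0.05,0,0.2,0,0,0,0.5,0.05,0,0.2,0,0,0,0.5],
)

```text
time: 4.95
eef_pos: [0.4319, -0.0068, 0.0351]
tcp_rot: [0.029, 0.991, -0.005, 0.13]
contact_force: [-1.3, 0.7, 1.9]
opening: 0.498
finger_force: 1.3
```

Emit:
arm_command(
  series=[0.03,0,0.1,0,0,0,0.5,0.05,0,0.2,0,0,0,0.5,0.05,0,0.2,0,0,0,0.5],
)

```text
time: 5.2
eef_pos: [0.4322, -0.0068, 0.0346]
tcp_rot: [0.029, 0.991, -0.005, 0.129]
contact_force: [-12.6, 1.6, 22.2]
opening: 0.503
finger_force: 10.9
```

Emit:
arm_command(
  series=[-0.09,0,-0.35,0,0,0,0.5,-0.09,0,-0.35,0,0,0,0.5,-0.09,0,-0.35,0,0,0,0.5],
)

```text
time: 5.45
eef_pos: [0.432, -0.0068, 0.0366]
tcp_rot: [0.029, 0.991, -0.005, 0.131]
contact_force: [0.4, -0.5, 0.6]
opening: 0.501
finger_force: 0.0
```

```bash
python3 -c "
from h import *
goal(.455,.02,.0372,15)"
```

```text
t5.45 n0.4316 t0.0200 z0.0366 Fn0.5 Ft-0.5 Fz0.6 open0.50 q [-0.28 -0.12  2.44  0.1   0.57 -1.88]
shift cm [-2.28 -0.01  0.55] turn [-0.07  0.05  0.19]
```

Emit:
arm_command(
  series=[-0.7,0,0.14,0,0,0,0.5,-1.4,0,0.32,0,0,0,0.5,-1.8,0,0.43,0,0,0,0.5,-2.1,0,0.51,0,0,0,0.5,-2.4,0,0.59,0,0,0,0.5,-2.7,0,0.67,0,0,0,0.5,-3.0,0,0.75,0,0,0,0.5,-3.3,0,0.83,0,0,0,0.5,-3.6,0,0.91,0,0,0,0.5,-3.9,0,0.99,0,0,0,0.5],
)

```text
time: 6.28
eef_pos: [0.4666, -0.0071, 0.0348]
tcp_rot: [0.028, 0.992, -0.003, 0.122]
contact_force: [-17.4, 3.8, 15.7]
opening: 0.5
finger_force: 9.9
```

```bash
cat > m2.py <<'E'
from h import *
st()
for n in('scene','side'): grab(n)
cv2.imwrite('pics/p%d.png'%int(telemetry.get_state()['time']*100),np.hstack([cv2.resize(cv2.imread('cam_scene.png')[150:390,240:560],(400,300)),cv2.resize(cv2.imread('cam_side.png')[90:330,130:450],(400,300))]))
E
python3 m2.py; ls pics
```

```text
t6.28 n0.4661 t0.0218 z0.0348 Fn-17.6 Ft2.7 Fz15.7 open0.50 q [-0.26 -0.02  2.35  0.09  0.58 -1.85]
a.png
c1.png
c2.png
p638.png
raw_scene_0.00.png
raw_scene_6.28.png
raw_side_0.05.png
raw_side_6.33.png
raw_wrist_0.10.png
raw_wrist_2.48.png
```

Emit:
arm_command(
  series=[0.1,0,-0.1,0,0,0,0.5,0.05,0,-0.2,0,0,0,0.5,0.05,0,-0.2,0,0,0,0.5,0.05,0,-0.2,0,0,0,0.5],
)

```text
time: 6.72
eef_pos: [0.4695, -0.0085, 0.0377]
tcp_rot: [0.029, 0.991, -0.004, 0.129]
contact_force: [-3.8, 0.8, -2.4]
opening: 0.499
finger_force: 1.9
```

```bash
python3 -c "
from h import *
goal(.475,.02,.0375,15)"
```

```text
t6.72 n0.4691 t0.0205 z0.0377 Fn-3.9 Ft0.6 Fz-2.4 open0.50 q [-0.26 -0.03  2.35  0.09  0.57 -1.85]
shift cm [-0.56 -0.06  0.17] turn [-0.01 -0.23  0.22]
```

View pics/p638.png

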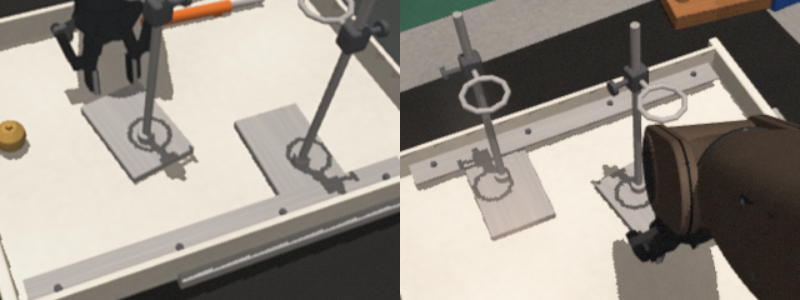

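Emit:
arm_command(
  series=[-0.3,0,0.03,0,0,0,0.5,-0.6,0,0.11,0,0,0,0.5,-0.9,0,0.19,0,0,0,0.5,-1.2,0,0.27,0,0,0,0.5,-1.5,0,0.35,0,0,0,0.5,-1.8,0,0.42,0,0,0,0.5,-2.1,0,0.5,0,0,0,0.5,-2.4,0,0.57,0,0,0,0.5,-2.7,0,0.65,0,0,0,0.5,-3.0,0,0.72,0,0,0,0.5],
)

```text
time: 7.55
eef_pos: [0.5021, -0.0107, 0.0399]
tcp_rot: [0.029, 0.991, -0.005, 0.13]
contact_force: [-6.5, 2.7, -0.2]
opening: 0.503
finger_force: 2.5
```

```bash
python3 m2.py
```

```text
t7.55 n0.5018 t0.0204 z0.0399 Fn-6.7 Ft2.3 Fz-0.2 open0.50 q [-0.25  0.04  2.27  0.09  0.57 -1.83]
```

Emit:
arm_command(
  series=[-0.25,0,0.15,0,0,0,0.5,-0.55,0,0.28,0,0,0,0.5,-0.85,0,0.4,0,0,0,0.5,-1.15,0,0.48,0,0,0,0.5,-1.45,0,0.55,0,0,0,0.5,-1.75,0,0.63,0,0,0,0.5,-2.05,0,0.7,0,0,0,0.5,-2.35,0,0.78,0,0,0,0.5,-2.65,0,0.85,0,0,0,0.5,-2.95,0,0.92,0,0,0,0.5],
)

```text
time: 8.48
eef_pos: [0.5324, -0.0126, 0.0397]
tcp_rot: [0.029, 0.991, -0.004, 0.13]
contact_force: [-14.2, 0.7, 10.3]
opening: 0.502
finger_force: 8.4
```

```bash
python3 m2.py
```

```text
t8.48 n0.5322 t0.0204 z0.0397 Fn-14.2 Ft-0.2 Fz10.3 open0.50 q [-0.24  0.11  2.2   0.08  0.58 -1.81]
```

Run:
```python
from h import *
W=grab('wrist'); a=cv2.imread('cam_scene.png')
cv2.imwrite('pics/x1.png',np.hstack([cv2.resize(a[150:350,260:527],(400,300),interpolation=3),cv2.resize(W[0],(400,300))]))
```

```text
(no output)
```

View pics/x1.png

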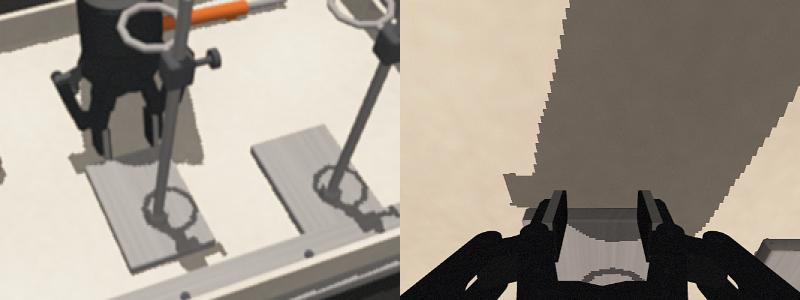

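The picture shows the foot square and the fingers centred on the heel. The downward load comes from friction, since I lowered the tool while pushing. I back off, lower the tool freely, then push level.

Emit:
arm_command(
  series=[0.4,0,-0.1,0,0,0,0.5,0.5,0,-0.1,0,0,0,0.5,0.5,0,-0.1,0,0,0,0.5,0.5,0,-0.1,0,0,0,0.5],
)

```text
time: 8.97
eef_pos: [0.529, -0.0129, 0.0392]
tcp_rot: [0.029, 0.991, -0.005, 0.132]
contact_force: [0.2, -0.1, -0.9]
opening: 0.502
finger_force: 0.0
```

```bash
python3 -c "
from h import *
goal(.532,.02,.0378,15)"
```

```text
t8.97 n0.5288 t0.0199 z0.0392 Fn0.2 Ft-0.1 Fz-0.9 open0.50 q [-0.24  0.1   2.21  0.08  0.57 -1.81]
shift cm [-0.27  0.01  0.22] turn [-0.1   0.23  0.17]
```

Emit:
arm_command(
  series=[0.03,0,0.12,0,0,0,0.5,0.03,0,0.12,0,0,0,0.5,-0.2,0,0.17,0,0,0,0.5,-0.5,0,0.24,0,0,0,0.5,-0.75,0,0.31,0,0,0,0.5,-1.0,0,0.37,0,0,0,0.5,-1.25,0,0.43,0,0,0,0.5,-1.5,0,0.5,0,0,0,0.5,-1.75,0,0.56,0,0,0,0.5,-2.0,0,0.62,0,0,0,0.5],
)

```text
time: 9.8
eef_pos: [0.5448, -0.0127, 0.0359]
tcp_rot: [0.029, 0.992, -0.004, 0.125]
contact_force: [-13.1, 0.5, 9.7]
opening: 0.501
finger_force: 6.6
```

```bash
python3 m2.py
```

```text
t9.80 n0.5446 t0.0211 z0.0359 Fn-13.1 Ft-0.4 Fz9.7 open0.50 q [-0.23  0.14  2.17  0.08  0.58 -1.8 ]
```

Emit:
arm_command(
  series=[0.1,0,-0.15,0,0,0,0.5,0.1,0,-0.25,0,0,0,0.5,0.0,0,-0.22,0,0,0,0.5,0.0,0,-0.22,0,0,0,0.5],
)

```text
time: 10.23
eef_pos: [0.5458, -0.0131, 0.0384]
tcp_rot: [0.029, 0.991, -0.004, 0.127]
contact_force: [-8.0, 0.2, 3.9]
opening: 0.498
finger_force: 4.1
```

Emit:
arm_command(
  series=[-0.15,0,0.02,0,0,0,0.5,-0.3,0,0.05,0,0,0,0.5,-0.45,0,0.08,0,0,0,0.5,-0.6,0,0.11,0,0,0,0.5,-0.6,0,0.12,0,0,0,0.5],
)

```text
time: 10.65
eef_pos: [0.5521, -0.0135, 0.0385]
tcp_rot: [0.029, 0.991, -0.004, 0.128]
contact_force: [-5.5, -0.4, 0.2]
opening: 0.497
finger_force: 2.6
```

```bash
python3 -c "
from h import *
goal(.56,.02,.0378,15)"
```

```text
t10.65 n0.5519 t0.0207 z0.0385 Fn-5.5 Ft-0.7 Fz0.2 open0.50 q [-0.23  0.15  2.15  0.08  0.59 -1.8 ]
shift cm [-0.76 -0.08  0.27] turn [-0.   -0.31  0.19]
```

Emit:
arm_command(
  series=[-0.05,0,0.01,0,0,0,0.5,-0.1,0,0.02,0,0,0,0.5,-0.15,0,0.03,0,0,0,0.5,-0.15,0,0.03,0,0,0,0.5],
)

```text
time: 10.98
eef_pos: [0.5533, -0.0135, 0.0385]
tcp_rot: [0.029, 0.991, -0.004, 0.127]
contact_force: [-6.5, -0.3, 0.7]
opening: 0.5
finger_force: 3.0
```

Emit:
arm_command(
  series=[-0.05,0,0.01,0,0,0,0.5,-0.1,0,0.02,0,0,0,0.5,-0.15,0,0.03,0,0,0,0.5,-0.2,0,0.04,0,0,0,0.5],
)

```text
time: 11.32
eef_pos: [0.5552, -0.0136, 0.0385]
tcp_rot: [0.029, 0.991, -0.004, 0.127]
contact_force: [-6.9, -0.4, 0.7]
opening: 0.5
finger_force: 3.3
```

Emit:
arm_command(
  series=[-0.05,0,0.01,0,0,0,0.5,-0.1,0,0.02,0,0,0,0.5,-0.15,0,0.03,0,0,0,0.5,-0.2,0,0.04,0,0,0,0.5],
)

```text
time: 11.65
eef_pos: [0.5572, -0.0137, 0.0385]
tcp_rot: [0.029, 0.991, -0.004, 0.127]
contact_force: [-5.4, -0.1, -0.4]
opening: 0.499
finger_force: 3.0
```

Emit:
arm_command(
  series=[-0.05,0,0.01,0,0,0,0.5,-0.1,0,0.02,0,0,0,0.5,-0.15,0,0.03,0,0,0,0.5,-0.2,0,0.04,0,0,0,0.5],
)

```text
time: 11.98
eef_pos: [0.5593, -0.0138, 0.0386]
tcp_rot: [0.029, 0.991, -0.004, 0.127]
contact_force: [-5.4, 0.6, -1.9]
opening: 0.502
finger_force: 2.7
```

Emit:
arm_command(
  series=[-0.05,0,0.01,0,0,0,0.5,-0.1,0,0.02,0,0,0,0.5,-0.15,0,0.03,0,0,0,0.5,-0.2,0,0.04,0,0,0,0.5],
)

```text
time: 12.32
eef_pos: [0.5614, -0.014, 0.0386]
tcp_rot: [0.029, 0.991, -0.004, 0.127]
contact_force: [-4.7, 0.1, -3.2]
opening: 0.499
finger_force: 2.2
```

Emit:
arm_command(
  series=[-0.05,0,0.02,0,0,0,0.5,-0.1,0,0.04,0,0,0,0.5,-0.15,0,0.05,0,0,0,0.5,-0.2,0,0.06,0,0,0,0.5],
)

```text
time: 12.65
eef_pos: [0.5653, -0.0145, 0.0401]
tcp_rot: [0.029, 0.991, -0.005, 0.13]
contact_force: [-4.8, 0.1, -1.2]
opening: 0.499
finger_force: 2.2
```

Emit:
arm_command(
  series=[0.4,0,-0.1,0,0,0,0.5,0.45,0,0.05,0,0,0,0.5,0.45,0,0.05,0,0,0,0.5],
)

```text
time: 12.9
eef_pos: [0.5636, -0.0149, 0.0405]
tcp_rot: [0.029, 0.991, -0.005, 0.133]
contact_force: [0.1, -0.5, 0.1]
opening: 0.498
finger_force: 0.0
```

```bash
python3 -c "
from h import *
goal(.5656,.02,.038,15)"
```

```text
t12.90 n0.5634 t0.0200 z0.0405 Fn0.1 Ft-0.5 Fz0.1 open0.50 q [-0.22  0.17  2.13  0.07  0.58 -1.79]
shift cm [-0.14 -0.    0.29] turn [-0.11  0.33  0.19]
```

Emit:
arm_command(
  series=[0.06,0,0.21,0,0,0,0.5,0.06,0,0.22,0,0,0,0.5,0.06,0,0.22,0,0,0,0.5,-0.05,0,0.24,0,0,0,0.5,-0.15,0,0.26,0,0,0,0.5,-0.25,0,0.27,0,0,0,0.5,-0.25,0,0.27,0,0,0,0.5],
)

```text
time: 13.48
eef_pos: [0.5647, -0.0146, 0.0368]
tcp_rot: [0.029, 0.991, -0.005, 0.13]
contact_force: [-1.0, 0.3, 0.5]
opening: 0.503
finger_force: 0.4
```

```bash
python3 -c "
from h import *
goal(.5656,.02,.038,15)"
```

```text
t13.48 n0.5645 t0.0204 z0.0368 Fn-1.0 Ft0.2 Fz0.5 open0.50 q [-0.22  0.18  2.13  0.07  0.58 -1.79]
shift cm [-0.14 -0.04 -0.08] turn [-0.06 -0.01  0.2 ]
```

Heel found again. I continue in small steps.

Emit:
arm_command(
  series=[-0.05,0,-0.04,0,0,0,0.5,-0.1,0,-0.03,0,0,0,0.5,-0.15,0,-0.02,0,0,0,0.5,-0.15,0,-0.02,0,0,0,0.5],
)

```text
time: 13.82
eef_pos: [0.5648, -0.0145, 0.0369]
tcp_rot: [0.029, 0.991, -0.005, 0.129]
contact_force: [-5.3, -0.7, 2.8]
opening: 0.497
finger_force: 2.6
```

Emit:
arm_command(
  series=[-0.05,0,0.0,0,0,0,0.5,-0.1,0,0.01,0,0,0,0.5,-0.15,0,0.02,0,0,0,0.5,-0.15,0,0.02,0,0,0,0.5],
)

```text
time: 14.15
eef_pos: [0.565, -0.0145, 0.0368]
tcp_rot: [0.029, 0.991, -0.004, 0.127]
contact_force: [-10.4, -0.8, 6.4]
opening: 0.5
finger_force: 5.3
```

Emit:
arm_command(
  series=[-0.05,0,-0.02,0,0,0,0.5,-0.1,0,-0.04,0,0,0,0.5,-0.15,0,-0.05,0,0,0,0.5,-0.15,0,-0.05,0,0,0,0.5],
)

```text
time: 14.48
eef_pos: [0.5659, -0.0143, 0.0369]
tcp_rot: [0.029, 0.992, -0.004, 0.127]
contact_force: [-8.5, -0.1, 3.8]
opening: 0.499
finger_force: 4.1
```

Emit:
arm_command(
  series=[-0.05,0,-0.01,0,0,0,0.5,-0.1,0,-0.02,0,0,0,0.5,-0.15,0,-0.03,0,0,0,0.5,-0.15,0,-0.03,0,0,0,0.5],
)

```text
time: 14.82
eef_pos: [0.5672, -0.0143, 0.0371]
tcp_rot: [0.029, 0.991, -0.004, 0.127]
contact_force: [-6.6, -1.6, -0.8]
opening: 0.5
finger_force: 2.7
```

Still sliding (force falls to 6.6 N as it advances).

Emit:
arm_command(
  series=[-0.05,0,0.01,0,0,0,0.5,-0.1,0,0.02,0,0,0,0.5,-0.15,0,0.03,0,0,0,0.5,-0.2,0,0.04,0,0,0,0.5],
)

```text
time: 15.15
eef_pos: [0.569, -0.0143, 0.0371]
tcp_rot: [0.029, 0.992, -0.004, 0.127]
contact_force: [-6.1, 0.4, -0.4]
opening: 0.502
finger_force: 3.1
```

Emit:
arm_command(
  series=[-0.05,0,0.01,0,0,0,0.5,-0.1,0,0.02,0,0,0,0.5,-0.15,0,0.03,0,0,0,0.5,-0.2,0,0.04,0,0,0,0.5],
)

```text
time: 15.48
eef_pos: [0.571, -0.0144, 0.0371]
tcp_rot: [0.029, 0.992, -0.004, 0.126]
contact_force: [-5.3, -0.8, -1.0]
opening: 0.504
finger_force: 2.8
```

Emit:
arm_command(
  series=[-0.05,0,0.01,0,0,0,0.5,-0.1,0,0.02,0,0,0,0.5,-0.15,0,0.03,0,0,0,0.5,-0.2,0,0.04,0,0,0,0.5],
)

```text
time: 15.82
eef_pos: [0.5731, -0.0145, 0.0372]
tcp_rot: [0.029, 0.992, -0.004, 0.127]
contact_force: [-5.8, 0.5, -2.5]
opening: 0.503
finger_force: 2.6
```

Emit:
arm_command(
  series=[-0.05,0,0.01,0,0,0,0.5,-0.1,0,0.02,0,0,0,0.5,-0.15,0,0.03,0,0,0,0.5,-0.2,0,0.05,0,0,0,0.5],
)

```text
time: 16.15
eef_pos: [0.5747, -0.0146, 0.0371]
tcp_rot: [0.029, 0.992, -0.004, 0.126]
contact_force: [-10.0, -0.1, 1.7]
opening: 0.5
finger_force: 5.1
```

Emit:
arm_command(
  series=[-0.05,0,0.01,0,0,0,0.5,-0.1,0,0.01,0,0,0,0.5,-0.1,0,0.01,0,0,0,0.5],
)

```text
time: 16.4
eef_pos: [0.5747, -0.0146, 0.0371]
tcp_rot: [0.029, 0.992, -0.004, 0.124]
contact_force: [-12.4, -0.9, 3.1]
opening: 0.5
finger_force: 6.0
```

Emit:
arm_command(
  series=[-0.05,0,0.0,0,0,0,0.5,-0.1,0,0.0,0,0,0,0.5,-0.12,0,0.0,0,0,0,0.5,-0.12,0,0.0,0,0,0,0.5],
)

```text
time: 16.73
eef_pos: [0.5747, -0.0146, 0.037]
tcp_rot: [0.029, 0.992, -0.004, 0.123]
contact_force: [-16.2, -1.0, 5.6]
opening: 0.496
finger_force: 7.8
```

Now the force rises from 10 to 16 N with no advance (x fixed at 0.5747), so the toe is on the stop, about 25 mm under the lip. I back off and lift clear.

Emit:
arm_command(
  series=[1,0,-0.3,0,0,0,0.5,3,0,-0.8,0,0,0,0.5,5,0,-2,0,0,0,0.5,5,0,-6,0,0,0,0.5,3,0,-12,0,0,0,0.5,1,0,-18,0,0,0,0.5,-1,0,-24,0,0,0,1,-3,0,-31,0,0,0,1,-3,0,-31,0,0,0,1,-3,0,-31,0,0,0,1],
)

```text
time: 17.57
eef_pos: [0.5293, -0.0118, 0.3385]
tcp_rot: [0.029, 0.991, -0.005, 0.133]
contact_force: [1.8, 0.0, 0.0]
opening: 0.001
finger_force: 0.0
```

Run:
```python
from h import *
goal(.648,-.10,.36,0,12)
W=grab('wrist');grab('scene');grab('side')
cv2.imwrite('pics/x2.png',np.hstack([cv2.resize(W[0],(400,300)),cv2.resize(cv2.imread('cam_scene.png')[150:390,240:560],(400,300))]))
```

```text
t17.57 n0.5291 t0.0209 z0.3385 Fn1.8 Ft0.1 Fz0.0 open0.00 q [-0.24 -0.26  1.95  0.05  1.19 -1.76]
shift cm [-11.99 -12.14   1.1 ] turn [-12.05  15.27   1.8 ]
```

View pics/x2.png

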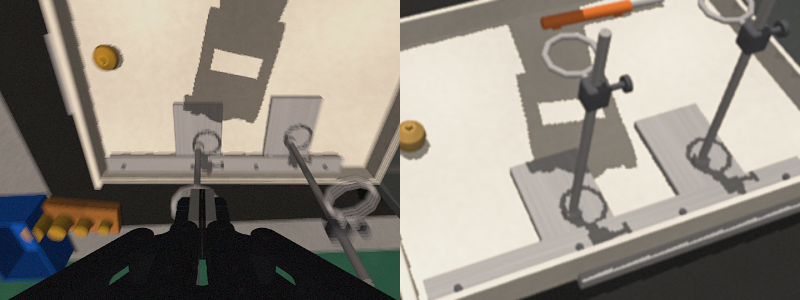

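The wrist view shows the loose foot (heel (350,206)–(446,206) in full pixels) square under the rail, left of the parked one (heel (540,194)–(642,194)). The bob is untouched at (208,114).

Run:
```python
from h import *
W=load('wrist')
def nt(u,z): p=ray(W,u,z); return np.round([p@NV*1000,p@TV*1000],1)
for nm,a,b,z in(('heel',(350,206),(380,206),.047),('R side',(349,206),(347,308),.047),('parked R',(540,194),(530,308),.047),('parked heel',(540,194),(642,194),.047),('parked L',(643,194),(628,308),.047),('rail',(218,312),(340,312),.054)):
    l=edge(W,a,b,5); L=np.linalg.norm(np.subtract(b,a))*.35; p,q=nt(l[0]-L*l[1],z),nt(l[0]+L*l[1],z); e=q-p
    print(nm,p,q,'ang',np.degrees(np.arctan2(e[1],e[0])).round(2),l[2])
print('bob',nt((208,118),.035))
```

```text
heel [629.4  60.4] [624.8  83. ] ang 101.5 21
R side [749.3  56.5] [646.   56.7] ang 179.89 29
parked R [738.  283.1] [627.  264.6] ang -170.54 9
parked heel [614.3 267.7] [616.4 346.1] ang 88.47 15
parked L [733.8 409.2] [622.6 371.2] ang -161.13 17
rail [778.1 -92.1] [788.1  17.5] ang 84.79 22
bob [538.1 -95.2]
```

Emit:
arm_command(
  series=[0,-12,0,0,0,0,1,0,-12,0,0,0,0,1,0,-12,0,0,0,0,1,-12,-12.1,1.1,-12,15.3,1.8,1,-12,-12.1,1.1,-12,15.3,1.8,1,-12,-12.1,1.1,-12,15.3,1.8,1,-12,-12.1,1.1,-12,15.3,1.8,1,-12,-12.1,1.1,-12,15.3,1.8,1],
)

```text
time: 18.38
eef_pos: [0.6422, -0.141, 0.3482]
tcp_rot: [0.032, 0.994, 0.106, -0.004]
contact_force: [-0.4, 0.2, 0.0]
opening: -0.003
finger_force: 0.0
```

```bash
python3 -c "
from h import *
goal(.648,-.09,.05,0,12)"
```

```text
t18.38 n0.6497 t-0.1009 z0.3482 Fn-0.4 Ft0.2 Fz0.0 open-0.00 q [-0.44  0.22  1.46  0.19  1.56 -1.96]
shift cm [-0.26 -5.22 29.38] turn [ 0.17 -0.81 -0.21]
```

Emit:
arm_command(
  series=[-0.3,-5.2,29.2,0,-0.8,0,1,-0.3,-5.2,29.2,0,-0.8,0,1,-0.3,-5.2,29.2,0,-0.8,0,1,-0.3,-5.2,29.2,0,-0.8,0,1,-0.3,-5.2,29.2,0,-0.8,0,1,-0.3,-5.2,29.2,0,-0.8,0,1,-0.3,-5.2,29.2,0,-0.8,0,1,-0.3,-5.2,29.2,0,-0.8,0,1,-0.3,-5.2,29.2,0,-0.8,0,1,-0.3,-5.2,29.2,0,-0.8,0,1],
)

```text
time: 19.22
eef_pos: [0.6428, -0.1301, 0.062]
tcp_rot: [0.032, 0.994, 0.104, 0.009]
contact_force: [0.1, -0.3, 1.1]
opening: 0.002
finger_force: 0.0
```

Run:
```python
from h import *
goal(.648,-.09,.043,0,12)
S=grab('scene')
def nt(u,z): p=ray(S,u,z); return np.round([p@NV*1000,p@TV*1000],1)
# pic x2 right pane: crop offset (240,150), scale .8
f=lambda x,y:(240+(x-400)*.8,150+y*.8)
for nm,a,b,z in(('heel',f(510,168),f(560,150),.047),('L side',f(590,158),f(638,215),.047),('R side low',f(510,172),f(540,240),.035),('parked R low',f(634,128),f(688,196),.035),('parked heel',f(634,125),f(697,104),.047)):
    l=edge(S,a,b,5); L=np.linalg.norm(np.subtract(b,a))*.35; p,q=nt(l[0]-L*l[1],z),nt(l[0]+L*l[1],z); e=q-p
    print(nm,p,q,'ang',np.degrees(np.arctan2(e[1],e[0])).round(2),l[2])
```

```text
t19.22 n0.6496 t-0.0901 z0.0620 Fn0.1 Ft-0.3 Fz1.1 open0.00 q [-0.43  0.44  1.72  0.23  1.06 -2.06]
shift cm [ 0.18 -0.39  1.86] turn [-0.09  0.67 -0.03]
heel [583.4 -16.7] [584.2  26.8] ang 88.95 25
L side [619.3  62.7] [678.3  75.1] ang 11.87 12
R side low [608.  -26.3] [671.3 -30.3] ang -3.62 23
parked R low [589.3 132.7] [665.  137.1] ang 3.33 36
parked heel [572.2 144.1] [571.9 204.9] ang 90.28 40
```

Emit:
arm_command(
  series=[0.1,-0.3,1.5,0,0.5,0,1,0.1,-0.3,1.5,0,0.5,0,1,0.1,-0.4,1.8,0,0.5,0,1,0.1,-0.4,1.8,0,0.5,0,1],
)

```text
time: 19.6
eef_pos: [0.6411, -0.1302, 0.0406]
tcp_rot: [0.031, 0.994, 0.104, 0.003]
contact_force: [0.6, -0.3, 0.4]
opening: -0.002
finger_force: 0.0
```

Emit:
arm_command(
  series=[0,-0.02,0.1,0,0,0,1,0,-0.04,0.2,0,0,0,1,0,-0.04,0.2,0,0,0,1],
)

```text
time: 19.85
eef_pos: [0.6411, -0.1301, 0.0385]
tcp_rot: [0.032, 0.994, 0.104, 0.003]
contact_force: [-0.6, 0.4, 0.2]
opening: -0.0
finger_force: 0.0
```

Emit:
arm_command(
  series=[0,-0.02,0.1,0,0,0,1,0,-0.04,0.2,0,0,0,1,0,-0.04,0.2,0,0,0,1],
)

```text
time: 20.1
eef_pos: [0.6413, -0.1301, 0.0365]
tcp_rot: [0.032, 0.994, 0.104, 0.003]
contact_force: [0.1, 0.1, -0.0]
opening: -0.005
finger_force: 0.0
```

Emit:
arm_command(
  series=[0,-0.02,0.1,0,0,0,1,0,-0.03,0.15,0,0,0,1,0,-0.03,0.15,0,0,0,1],
)

```text
time: 20.35
eef_pos: [0.6414, -0.1301, 0.0362]
tcp_rot: [0.031, 0.994, 0.105, 0.003]
contact_force: [-2.0, -0.3, 4.5]
opening: -0.0
finger_force: 2.5
```

Emit:
arm_command(
  series=[0,0.06,-0.35,0,0,0,1,0,0.06,-0.35,0,0,0,1,0,1.2,-0.1,0,0,0,1,0,2.4,0.15,0,0,0,1,0,3.4,0.37,0,0,0,1,0,3.4,0.37,0,0,0,1],
)

```text
time: 20.85
eef_pos: [0.6427, -0.0929, 0.0378]
tcp_rot: [0.03, 0.994, 0.105, 0.002]
contact_force: [0.2, -0.2, 0.6]
opening: -0.001
finger_force: 0.0
```

```bash
python3 -c "
from h import *
goal(.648,-.04,.0388,0,12)"
```

```text
t20.85 n0.6473 t-0.0529 z0.0378 Fn0.2 Ft-0.2 Fz0.6 open-0.00 q [-0.38  0.47  1.74  0.23  1.02 -2.02]
shift cm [-0.08  1.29  0.18] turn [ 0.06 -0.17  0.05]
```

Emit:
arm_command(
  series=[0,0.2,-0.06,0,0,0,1,0,0.4,-0.02,0,0,0,1,0,0.6,0.02,0,0,0,1,0,0.8,0.07,0,0,0,1,0,1.0,0.11,0,0,0,1,0,1.2,0.15,0,0,0,1,0,1.4,0.19,0,0,0,1,0,1.6,0.23,0,0,0,1,0,1.8,0.27,0,0,0,1,0,2.0,0.31,0,0,0,1],
)

```text
time: 21.68
eef_pos: [0.6446, -0.0757, 0.0395]
tcp_rot: [0.031, 0.994, 0.104, 0.003]
contact_force: [-0.6, -0.6, -0.5]
opening: -0.001
finger_force: 0.0
```

```bash
python3 -c "
from h import *
goal(.648,-.02,.0388,0,12)"
```

```text
t21.68 n0.6480 t-0.0356 z0.0395 Fn-0.6 Ft-0.6 Fz-0.5 open-0.00 q [-0.35  0.46  1.74  0.24  1.01 -1.99]
shift cm [0.   1.51 0.4 ] turn [-0.01 -0.05 -0.08]
```

Emit:
arm_command(
  series=[0,0.2,0.06,0,0,0,1,0,0.4,0.1,0,0,0,1,0,0.6,0.14,0,0,0,1,0,0.8,0.17,0,0,0,1,0,1.0,0.21,0,0,0,1,-0.01,1.2,0.25,0,0,0,1,-0.01,1.4,0.29,0,0,0,1,-0.02,1.6,0.32,0,0,0,1,-0.02,1.8,0.35,0,0,0,1,-0.02,2.0,0.39,0,0,0,1],
)

```text
time: 22.52
eef_pos: [0.6457, -0.058, 0.0396]
tcp_rot: [0.031, 0.994, 0.102, 0.003]
contact_force: [-2.1, -7.0, -0.6]
opening: -0.004
finger_force: 3.5
```

```bash
python3 -c "
from h import *
goal(.648,.0,.0388,0,12)"
```

```text
t22.52 n0.6481 t-0.0179 z0.0396 Fn-1.7 Ft-7.1 Fz-0.6 open-0.00 q [-0.32  0.45  1.75  0.23  1.01 -1.96]
shift cm [0.01 1.74 0.44] turn [-0.29 -0.06 -0.04]
```

Emit:
arm_command(
  series=[0,0.2,0.04,0,0,0,1,0,0.4,0.08,0,0,0,1,0,0.6,0.12,0,0,0,1,0,0.8,0.16,0,0,0,1,-0.01,1.0,0.2,0,0,0,1,-0.01,1.2,0.24,0,0,0,1,-0.02,1.4,0.28,0,0,0,1,-0.02,1.6,0.32,0,0,0,1,-0.02,1.8,0.36,0,0,0,1,-0.02,2.0,0.4,0,0,0,1],
)

```text
time: 23.35
eef_pos: [0.647, -0.0376, 0.0396]
tcp_rot: [0.031, 0.994, 0.102, 0.002]
contact_force: [-2.5, -6.3, -1.4]
opening: -0.001
finger_force: 3.5
```

Run:
```python
from h import *
goal(.648,.02,.0388,0,12)
S=grab('scene');D=grab('side')
cv2.imwrite('pics/x3.png',np.hstack([cv2.resize(S[0][180:360,300:540],(400,300),interpolation=3),cv2.resize(D[0][150:330,140:380],(400,300),interpolation=3)]))
```

```text
t23.35 n0.6481 t0.0025 z0.0396 Fn-2.1 Ft-6.4 Fz-1.4 open-0.00 q [-0.29  0.45  1.75  0.24  1.   -1.93]
shift cm [0.01 1.69 0.43] turn [-0.28 -0.09 -0.03]
```

View pics/x3.png

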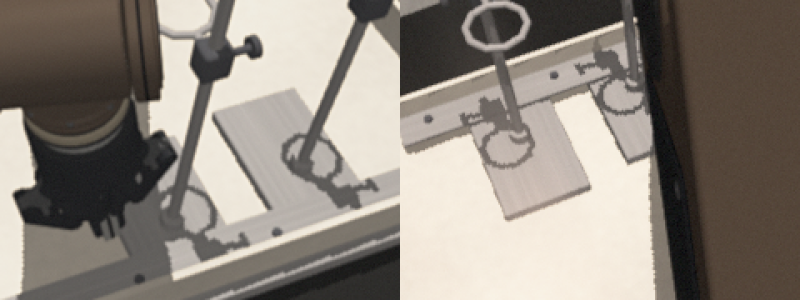

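The view shows the loose foot sliding square with the toe under the rail, and the gap to the parked foot roughly halved. The finger and arm are clear of the rod and ring. Next I measure the gap and yaw.

```bash
cat > m3.py <<'E'
from h import *
D=load('side');S=load('scene')
def nt(c,u,z): p=ray(c,u,z); return np.round([p@NV*1000,p@TV*1000],1)
f=lambda x,y:(140+(x-400)*.6,150+y*.6); g=lambda x,y:(300+x*.6,180+y*.6)
for nm,c,a,b,z in(('L+y low',D,f(594,92),f(627,160),.035),('heel low',D,f(628,161),f(648,153),.035),('P+y low',D,f(475,150),f(507,218),.035),('P-y top',D,f(552,110),f(590,185),.047),('S L+y top',S,g(185,150),g(240,222),.047),('S P-y low',S,g(214,120),g(270,208),.035)):
    l=edge(c,a,b,4); L=np.linalg.norm(np.subtract(b,a))*.35; p,q=nt(c,l[0]-L*l[1],z),nt(c,l[0]+L*l[1],z); e=q-p
    print(nm,p,q,'ang',np.degrees(np.arctan2(e[1],e[0])).round(2),l[2])
E
python3 m3.py
```

```text
L+y low [667.2  93.5] [602.   93.9] ang 179.65 40
heel low [584.3  87.5] [584.3  72.7] ang -90.0 40
P+y low [649.9 219.5] [587.9 219.9] ang 179.63 40
P-y top [653.6 134.5] [583.4 134.4] ang -179.92 40
S L+y top [617.8  88.1] [673.8  94.3] ang 6.32 37
S P-y low [590.7 134.1] [660.3 133.9] ang -0.16 40
```

Emit:
arm_command(
  series=[0,0.2,0.04,0,0,0,1,0,0.4,0.08,0,0,0,1,0,0.6,0.12,0,0,0,1,0,0.8,0.17,0,0,0,1,-0.01,1.0,0.21,0,0,0,1,-0.01,1.2,0.25,0,0,0,1,-0.02,1.4,0.29,0,0,0,1,-0.02,1.6,0.33,0,0,0,1,-0.02,1.8,0.38,0,0,0,1,-0.02,2.0,0.42,0,0,0,1],
)

```text
time: 24.28
eef_pos: [0.6482, -0.0175, 0.0396]
tcp_rot: [0.031, 0.994, 0.102, 0.002]
contact_force: [-2.8, -8.0, -0.8]
opening: -0.001
finger_force: 3.9
```

```bash
python3 -c "
from h import *
goal(.648,.035,.0388,0,12);grab('side');grab('scene')
S=load('scene');D=load('side')
g=cv2.GaussianBlur(cv2.cvtColor(S[0],cv2.COLOR_BGR2GRAY),(0,0),1)
# brightness along t at n=.62, floor height: finds bright gap between feet
for nm,c in(('scene',S),('side',D)):
  gg=cv2.cvtColor(c[0],cv2.COLOR_BGR2GRAY); print(nm,[(t,int(gg[tuple(np.round(proj(c,.61*NV+t/1000*TV+[0,0,.035])).astype(int)[::-1])])) for t in range(60,150,4)])
"
```

```text
t24.28 n0.6480 t0.0227 z0.0396 Fn-2.3 Ft-8.2 Fz-0.8 open-0.00 q [-0.26  0.45  1.76  0.24  0.99 -1.91]
shift cm [0.   1.19 0.33] turn [-0.31 -0.15 -0.02]
scene [(60, 31), (64, 23), (68, 110), (72, 83), (76, 31), (80, 28), (84, 32), (88, 32), (92, 32), (96, 130), (100, 179), (104, 185), (108, 99), (112, 86), (116, 86), (120, 133), (124, 238), (128, 233), (132, 237), (136, 80), (140, 155), (144, 185), (148, 177)]
side [(60, 33), (64, 22), (68, 24), (72, 43), (76, 186), (80, 178), (84, 184), (88, 183), (92, 185), (96, 187), (100, 183), (104, 184), (108, 189), (112, 180), (116, 241), (120, 240), (124, 242), (128, 238), (132, 236), (136, 187), (140, 185), (144, 185), (148, 187)]
```

Side-view measurement: the foot is square within 0.4°, its heel is at n=0.584 (home), and the gap was 40 mm at tool t=0.0025. Contact is therefore expected at t≈0.043.

Emit:
arm_command(
  series=[0,0.2,0.04,0,0,0,1,0,0.4,0.08,0,0,0,1,0,0.6,0.12,0,0,0,1,0,0.8,0.17,0,0,0,1,-0.01,1.0,0.21,0,0,0,1,-0.01,1.2,0.25,0,0,0,1,-0.01,1.4,0.29,0,0,0,1,-0.01,1.5,0.31,0,0,0,1,-0.01,1.5,0.31,0,0,0,1],
)

```text
time: 25.13
eef_pos: [0.6491, -0.0018, 0.0396]
tcp_rot: [0.031, 0.994, 0.102, 0.002]
contact_force: [-2.0, -6.8, 0.6]
opening: -0.0
finger_force: 3.5
```

```bash
cat > m4.py <<'E'
from h import *
st(); D=grab('side')
prof=lambda n,z:[(t,int(cv2.cvtColor(D[0],cv2.COLOR_BGR2GRAY)[tuple(np.round(proj(D,n*NV+t/1000*TV+[0,0,z])).astype(int)[::-1])])) for t in range(110,150,2)]
print(prof(.60,.035)); print(prof(.65,.035))
E
python3 m4.py
```

```text
t25.13 n0.6480 t0.0384 z0.0396 Fn-1.5 Ft-6.9 Fz0.6 open-0.00 q [-0.24  0.45  1.76  0.24  0.99 -1.88]
[(110, 185), (112, 185), (114, 184), (116, 180), (118, 179), (120, 181), (122, 184), (124, 188), (126, 103), (128, 163), (130, 240), (132, 231), (134, 161), (136, 188), (138, 186), (140, 184), (142, 184), (144, 188), (146, 187), (148, 188)]
[(110, 153), (112, 156), (114, 95), (116, 94), (118, 122), (120, 183), (122, 181), (124, 186), (126, 165), (128, 153), (130, 239), (132, 232), (134, 174), (136, 186), (138, 186), (140, 182), (142, 180), (144, 186), (146, 186), (148, 182)]
```

Gap is about 4.5 mm. I step 1 mm per call with a hold after each.

Emit:
arm_command(
  series=[0,0.1,0.02,0,0,0,1,0,0.2,0.04,0,0,0,1,0,0.3,0.06,0,0,0,1,0,0.3,0.06,0,0,0,1],
)

```text
time: 25.52
eef_pos: [0.6493, 0.0011, 0.0396]
tcp_rot: [0.031, 0.994, 0.102, 0.002]
contact_force: [-2.8, -6.7, 0.6]
opening: 0.003
finger_force: 3.7
```

Emit:
arm_command(
  series=[0,0.05,0.01,0,0,0,1,0,0.1,0.02,0,0,0,1,0,0.1,0.02,0,0,0,1],
)

```text
time: 25.77
eef_pos: [0.6494, 0.002, 0.0396]
tcp_rot: [0.031, 0.994, 0.102, 0.002]
contact_force: [-3.4, -8.0, -0.3]
opening: -0.002
finger_force: 3.8
```

Emit:
arm_command(
  series=[0,0.05,0.01,0,0,0,1,0,0.1,0.02,0,0,0,1,0,0.1,0.02,0,0,0,1],
)

```text
time: 26.02
eef_pos: [0.6494, 0.003, 0.0396]
tcp_rot: [0.031, 0.994, 0.102, 0.002]
contact_force: [-3.2, -6.8, -0.6]
opening: -0.0
finger_force: 3.8
```

Emit:
arm_command(
  series=[0,0.05,0.01,0,0,0,1,0,0.1,0.02,0,0,0,1,0,0.1,0.02,0,0,0,1],
)

```text
time: 26.27
eef_pos: [0.6495, 0.004, 0.0396]
tcp_rot: [0.031, 0.994, 0.102, 0.002]
contact_force: [-2.9, -7.7, 0.0]
opening: -0.0
finger_force: 3.8
```

Emit:
arm_command(
  series=[0,0.05,0.01,0,0,0,1,0,0.1,0.02,0,0,0,1,0,0.1,0.02,0,0,0,1],
)

```text
time: 26.52
eef_pos: [0.6495, 0.0045, 0.0396]
tcp_rot: [0.031, 0.994, 0.101, 0.002]
contact_force: [-3.7, -8.5, -0.9]
opening: 0.001
finger_force: 4.6
```

```bash
python3 m4.py
```

```text
t26.52 n0.6480 t0.0447 z0.0396 Fn-3.2 Ft-8.7 Fz-0.9 open0.00 q [-0.23  0.45  1.76  0.24  0.99 -1.87]
[(110, 182), (112, 182), (114, 185), (116, 187), (118, 188), (120, 188), (122, 185), (124, 184), (126, 184), (128, 184), (130, 184), (132, 156), (134, 139), (136, 188), (138, 184), (140, 187), (142, 184), (144, 189), (146, 189), (148, 188)]
[(110, 180), (112, 183), (114, 155), (116, 163), (118, 141), (120, 94), (122, 95), (124, 108), (126, 140), (128, 183), (130, 180), (132, 156), (134, 177), (136, 188), (138, 184), (140, 181), (142, 184), (144, 186), (146, 184), (148, 182)]
```

Emit:
arm_command(
  series=[0,0.05,0.01,0,0,0,1,0,0.05,0.01,0,0,0,1,0,0.05,0.01,0,0,0,1],
)

```text
time: 26.82
eef_pos: [0.6495, 0.0045, 0.0396]
tcp_rot: [0.031, 0.994, 0.101, 0.002]
contact_force: [-5.0, -9.6, 0.2]
opening: 0.0
finger_force: 5.1
```

Emit:
arm_command(
  series=[0,0.04,0.01,0,0,0,1,0,0.04,0.01,0,0,0,1,0,0.04,0.01,0,0,0,1,0,0.04,0.01,0,0,0,1],
)

```text
time: 27.15
eef_pos: [0.6495, 0.0046, 0.0396]
tcp_rot: [0.031, 0.994, 0.101, 0.002]
contact_force: [-3.9, -10.2, 0.6]
opening: 0.002
finger_force: 5.6
```

Contact confirmed: the tool stays put while the force rises from 7 to 10 N. I back straight off and then rise.

Emit:
arm_command(
  series=[0,-0.2,-0.04,0,0,0,1,0,-1,-0.25,0,0,0,1,0,-3,-0.8,0,0,0,1,0,-6,-2,0,0,0,1,0,-7,-5,0,0,0,1,0,-8,-9,0,0,0,1,0,-8,-13,0,0,0,1,0,-9,-17,0,0,0,1,0,-9,-17,0,0,0,1,0,-9,-17,0,0,0,1],
)

```text
time: 27.98
eef_pos: [0.645, -0.1164, 0.1924]
tcp_rot: [0.032, 0.994, 0.103, 0.007]
contact_force: [-0.1, 0.3, -1.3]
opening: 0.001
finger_force: 0.0
```

Run:
```python
from h import *
st();D=grab('side');S=grab('scene')
def nt(c,u,z): p=ray(c,u,z); return np.round([p@NV*1000,p@TV*1000],1)
P=lambda c,n,t,z: proj(c,n*NV+t*TV+[0,0,z])
for nm,c,a,b,z in(('loose heel low',D,(.5845,.05),(.5845,.134),.035),('parked heel low',D,(.568,.136),(.568,.218),.035),('loose -y top',D,(.59,.05),(.67,.05),.047),('P+y low',D,(.58,.219),(.66,.219),.035),('seam',D,(.59,.134),(.67,.134),.047),
 ('S loose heel top',S,(.5845,.05),(.5845,.134),.047),('S loose -y low',S,(.59,.05),(.66,.05),.035),('S parked heel top',S,(.5715,.136),(.5715,.218),.047)):
    l=edge(c,P(c,*a,z),P(c,*b,z),4); L=20; p,q=nt(c,l[0]-L*l[1],z),nt(c,l[0]+L*l[1],z); e=q-p
    print(nm,p,q,'ang',np.degrees(np.arctan2(e[1],e[0])).round(2),l[2])
cv2.imwrite('pics/x4.png',np.hstack([cv2.resize(S[0][180:360,320:560],(400,300),interpolation=3),cv2.resize(D[0][150:330,140:380],(400,300),interpolation=3)]))
```

```text
t27.98 n0.6510 t-0.0762 z0.1924 Fn-0.1 Ft0.3 Fz-1.3 open0.00 q [-0.41  0.29  1.65  0.21  1.27 -1.98]
loose heel low [584.1 124.8] [584.1  59.7] ang -90.0 40
parked heel low [572.1 208. ] [572.1 146.1] ang -90.0 40
loose -y top [670.8  50.6] [589.1  50.6] ang 180.0 40
P+y low [659.3 219.5] [580.6 219.8] ang 179.78 40
seam [669.5 125.8] [589.2 139.9] ang 170.04 30
S loose heel top [584.1  61. ] [584.  122.7] ang 90.09 40
S loose -y low [593.9  49.6] [656.6  49.8] ang 0.18 40
S parked heel top [572.  143.9] [572.1 209.3] ang 89.91 26
```

View pics/x4.png

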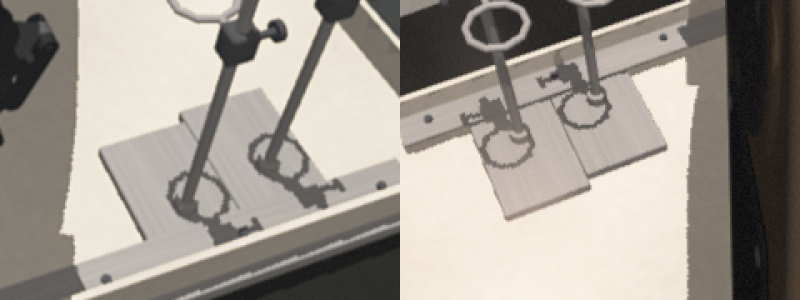

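The view shows the loose foot flush against its twin with no floor visible between them. It is square within 0.2°, and its heel is still at n=0.584, the home value. The parked stand's edges match the earlier measurement (within 0.1 mm). I hand in.

```bash
python3 -c "
from h import *
st(); print(ctrl.sign_off())"
```

```text
t28.08 n0.6484 t-0.0743 z0.1872 Fn0.5 Ft0.2 Fz-0.5 open-0.00 q [-0.41  0.3   1.66  0.21  1.27 -1.98]
the job is handed in; nothing more can be done
None
```

I handed the job in at 28 s: by my last measurements the loose stand is home against the stop, square to the rail and touching its twin, which has not moved; the sign-off gave no verdict.

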